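# Slide the pickling pan onto the heating ring and switch on

## Task

On the jeweller's warming plate, slide the copper pickling pan from the white ring to the red heating ring without lifting or tipping it, so that its base stands centred wholly inside the red ring. Then, only once the pan stands there, turn the red handle of the yellow isolator a quarter turn clockwise, fully from off (white mark) to on (green mark). Leave the lidded pot on the yellow ring and everything else on the bench where they are.

Things in the scene. Friction and masses are not known exactly. Their poses are not given: they have to be found in the camera images.
- hob: Fixed flat black-topped warming plate, 270 (x) by 440 (y) by 20 mm high, smooth on top; origin at the centre of its underside, z up, so the top is at z = +20. It carries three flush painted rings (white, red, yellow), whose centres are in any order at x, y = (-55, -150), (-55, +150) and (+55, 0) mm in its frame.
- heat_ring: Red ring painted on the plate (heating place), 108 mm inner and 124 mm outer diameter, no height; origin at its centre on the plate's top surface, z up.
- rest_ring: White ring of the same size on the plate, where the pan stands at the start; origin at its centre on the plate's top surface.
- pan: Loose open copper pan, about 0.3 to 0.65 kg, 84 mm diameter at the base, 88 mm at the rim, 55 mm high, 3 mm wall; origin at the centre of its underside, z up. One straight dark wooden handle runs level along the pan's own -x (roughly towards the robot), from 43 to 155 mm from the pan's axis, 18 mm wide, 14 mm high, its middle 46 mm above the pan's underside.
- pan_grip (a point): Point in the middle of the pan's handle (its section's centre), 110 mm from the pan's axis along the pan's -x and 46 mm above its underside; free space under it and beside it.
- crock: Loose lidded white and blue stoneware pot on the yellow ring, 82 mm diameter, 70 mm high with its knob; origin at the centre of its underside. Must stay where it is.
- isolator: Fixed yellow box 90 by 90 by 45 mm high, on the table to the left or to the right of the warming plate; origin at the centre of its underside, z up. On its top a white mark lies at the +x edge (off) and a green mark at the -y edge (on). In the middle stands the red rotary handle.
- isolator_handle (a joint): Angle of the isolator's red handle, rad: 0 = off (white-tipped end at the white mark, along the box's +x), growing clockwise seen from above to 1.571 = on (white-tipped end at the green mark, along the box's -y). Firm stops at both ends; it is stiff (about 0.08 N m) and stays where it is left.
- isolator_grip (a point): Centre of the red bar handle, on its upright turning axis, 71 mm above the table; the bar is 64 mm long, 16 mm wide, 28 mm high (57 to 85 mm above the table). The point turns with the handle: its x points along the bar to the white-tipped end.
- stake: Fixed steel stake on a wood round, 104 mm diameter, 90 mm high, on the other side of the plate from the isolator; origin at the centre of its underside. Obstacle.
- jar: Loose amber jar, 60 mm diameter, 85 mm high; origin at the centre of its underside. Bystander.
- dish: Loose shallow white dish, 90 mm diameter, 22 mm high; origin at the centre of its underside. Bystander.
- brush: Loose brush, 190 mm long, under 30 mm high, lying near the robot. Origin on its underside. Bystander.
There are look-alikes about, which are no part of the job. Leave any purple look-alike of the pan alone.

How it is judged:
On the way, in this order (a step that is already met when the one before it is completed fails the run):
1. the pan stands inside the red ring with the isolator still off (horizontal distance between pan and heat_ring below 0.012 m and z of pan in the frame of heat_ring below 0.005 m and value of joint isolator_handle below 0.5 rad), for 0.2 s.
2. the isolator is turned on (value of joint isolator_handle above 1.4 rad), for 0.2 s.
At the end, for the whole second after the job is handed in: The pan stands upright and still on the plate, its base centre within 13 mm of the red ring's centre; the isolator handle is past 1.4 rad (on); the lidded pot is within 15 mm of where it was (horizontal distance between pan and heat_ring below 0.013 m and z of pan in the frame of heat_ring below 0.005 m and angle between pan's own z axis and vertical below 0.08 rad and linear speed of pan below 0.02 m/s and value of joint isolator_handle above 1.4 rad and not (distance of crock from where it was at the start of the episode above 0.015 m)); the robot touches nothing.
It fails at once if the pan is lifted more than 8 mm off the plate (z of pan in the frame of heat_ring above 0.008 m).
It fails at once if the pan is tipped more than 0.2 rad (angle between pan's own z axis and vertical above 0.2 rad).
It fails at once if the isolator is turned past half way while the pan is not on the red ring (more than 20 mm off) (value of joint isolator_handle above 0.8 rad and horizontal distance between pan and heat_ring above 0.02 m).
It fails at once if the lidded pot is moved more than 15 mm (distance of crock from where it was at the start of the episode above 0.015 m).
It fails at once if a bystander on the bench is moved more than 20 mm (distance of any of jar, dish, brush from where it was at the start of the episode above 0.02 m).
It also fails if it takes over 58 s, if anything falls off the work surface, if the arm or the gripper's body presses on something with over 40 N, if the wrist force passes 120 N, or if a joint passes its speed limit or range.

## Robot

A 7-joint arm with a two-finger parallel gripper is mounted at the origin on the work surface. World frame = base frame: x ahead of the robot, y to its left, z up, the work surface at z = 0. Lengths are in m, angles in rad, forces in N, time in s.
With the tool pointing down it reaches from about 0.4 to 0.875 m from the base axis. Payload 19.3 kg.
Tool frame: the origin (TCP) lies on the centre line of the jaws, within the pads' length; the fingertips stand 14 mm ahead of it and the grasp point (between the pads) lies 5 mm behind it; y points along the fingers, x is the direction in which the jaws open and shut, and the axes are right-handed (so a half turn about y gives the same grasp; the last joint's range is limited). The gripper opens to 85 mm and grips with 20 to 120 N. Pads are 22 mm wide; open, the fingers measure 114 mm over their backs; the gripper's body (76 mm by 85 mm) begins 54 mm behind the grasp point. The pads swing forward as they close: fully open they stand 13 mm farther back than shut.
Start: joints at [-1.315, 0.521, -0.036, 1.599, 0.021, 1.021, -0.113], TCP at [0.2, 0.592, 0.245] pointing down, gripper open.
Joint ranges: [-2.91, 2.91], [-0.3, 2.13], [-1.5, 1.42], [0.17, 2.43], [-1.26, 4.41], [0.16, 1.93], [-2.52, 2.52]. Speed limits (rad/s): [1.89, 1.89, 2.39, 2.39, 3.01, 3.01, 3.01].

## Interface

Orientations are given as [roll, pitch, yaw] about the fixed x, y, z axes, in that order (R = Rz(yaw) Ry(pitch) Rx(roll)).
In Python, from workcell import monitor, grab_frame, workorder gives the robot as it stands.
- The arm moves only by the tool drive_tool, never from a script. Its argument "steps" is one flat list of numbers, 5 for each row, row after row: the finger opening in mm, from 0 to 85.4, then the shift along the world's x, y, z in mm, then the turn about the world's z in degrees. In form: [fingers, tx, ty, tz, twist, fingers, tx, ty, tz, twist, ...]. A call has exactly 5 rows; each row shifts and turns the commanded pose from where the row before left it; what a row does not reach is not made up. A row lasts 1/12 s, in which the tool goes at most 41.7 mm and 7.16 degrees, less where a joint would pass 70% of its speed; a pose out of reach is approached as far as the arm can. A call is refused whole if a number of a shift passes 41.7 or a number of a turn 7.16, either way. A call with a gripper value outside its range is refused whole. The fingers move at their own pace and stop on an object; "grip_force" is the grip in N (left out, the last holds). Time passes only in rows, so rows that do not move let the fingers close, or fill a call up. It gives the time, the measured TCP pose, the force and the opening at its end, in the units of the state.
- monitor.observe(): the state, without advancing time (a new reading comes with each control period).
- grab_frame(name): name is "scene" or "top" or "wrist"; returns a dict with "frame" (400x640x3 uint8, red, green, blue), "vertical_fov" (degrees; the focal length in pixels is half the picture's height over the tangent of half this angle, whatever the lens; pixels are square), "cx", "cy" (the principal point, pixels), "k1" (the pictures are not rectified: a ray, as slopes to the right and down, at radius r is drawn at 1 + k1 r^2 times it, then the intrinsics apply), "xyz" and "orientation" of the camera in the world. Camera axes: x right, y down, z forward; pixel columns grow to the right and rows downward; lengths in m; the calibration is good to about 2 mm. A picture is of the moment at which its call begins. There is no depth.
- workorder.job_done(): hands the job in, once; it reports no verdict.
The state is a dict: "clock": time; "qpos": joint angles; "qd": joint speeds; "joint_efforts": joint torques, N m; "position": TCP position; "tool_rot": TCP orientation; "force": force on the tool from outside, world axes, zero at the start; "moment": the same for the moment, N m; "grip_width": finger opening in m.
Only numpy, scipy, OpenCV 4.12 (cv2) and the standard library are available. Lean on these libraries where they do the work, as an engineer would, in place of code of your own. Each camera call takes 0.05 s, during which the arm holds its last target. There are 200 camera calls.

## Working session

There is one attempt and no reset: what is moved stays moved. The work goes in short steps, Python scripts to look and compute and a tool call to move; the robot and the scene stay as the last step left them, time stands still between calls to the robot, and variables do not carry over. Pictures are saved under pics/ and viewed, about 8 in all and at most 12, crops included, and the job is handed in when it is done.

Besides the shell and the picture viewer there is one more tool, called after "Request:" as name(argument=value, ...), one argument or row to a line, values as JSON. drive_tool: Moves the arm, as the interface text tells. Its arguments: {"type":"object","properties":{"steps":{"type":"array"},"grip_force":{"type":"number"}},"required":["steps"]}

```bash
mkdir -p pics; cat > h.py <<'E'
import numpy as np, cv2, json
from scipy.spatial.transform import Rotation as R
from workcell import monitor, grab_frame, workorder
def snap(name,tag):
    f=grab_frame(name); cv2.imwrite(f'pics/{tag}.png',f['frame'][:,:,::-1])
    m={k:(np.asarray(v).tolist()) for k,v in f.items() if k!='frame'}
    json.dump(m,open(f'pics/{tag}.json','w')); return f['frame'],m
def load(tag): return json.load(open(f'pics/{tag}.json'))
def cam(m):
    o=np.array(m['orientation']); 
    r=o if o.shape==(3,3) else (R.from_euler('xyz',o).as_matrix() if o.size==3 else R.from_quat(o).as_matrix())
    f=200/np.tan(np.radians(m['vertical_fov'])/2); return np.array(m['xyz']),r,f
def ray(m,u,v):
    c,r,f=cam(m); d=np.array([(u-m['cx'])/f,(v-m['cy'])/f]); s=d.copy()
    for _ in range(30): s=d/(1+m['k1']*(s@s))
    w=r@np.array([s[0],s[1],1]); return c,w
def atz(m,u,v,z):
    c,w=ray(m,u,v); return c+w*(z-c[2])/w[2]
def tri(a,b):
    A=[];B=[]
    for m,u,v in (a,b):
        c,w=ray(m,u,v); w=w/np.linalg.norm(w); P=np.eye(3)-np.outer(w,w); A.append(P);B.append(P@c)
    return np.linalg.lstsq(np.vstack(A),np.hstack(B),rcond=None)[0]
E
python3 - <<'E'
from h import *
for n in('scene','top'): print(snap(n,n+'0')[1])
print(monitor.observe())
E
```

```text
{'vertical_fov': 52.18896251074001, 'cx': 323.6646749042071, 'cy': 197.30785956726098, 'k1': -0.10681213622784103, 'xyz': [0.7816101558460953, -0.5917265796263685, 1.0334605014899358], 'orientation': [-2.5366230657023667, -0.002973985733078166, 0.5282334888175813]}
{'vertical_fov': 50.96371140584742, 'cx': 314.3959360457298, 'cy': 195.20420924778392, 'k1': -0.07068212040602895, 'xyz': [0.32558001048399976, 0.017189464001504735, 1.1080960388765366], 'orientation': [-2.9965904225400695, -0.021184941535060897, -1.6006221341319082]}
{'clock': 0.1, 'qpos': array([-1.31516446,  0.52201002, -0.03630773,  1.59993195,  0.02120076,
        1.02108417, -0.11280687]), 'qd': array([-2.17643378e-03, -5.53547161e-04, -2.48060008e-05, -1.82554736e-03,
        3.48247998e-04,  2.28672188e-03, -1.57633853e-03]), 'joint_efforts': array([ 3.25301706e-03, -9.28472614e+01,  1.98404945e+00, -3.70542812e+01,
        1.82515261e-02,  5.22882197e-03,  3.71195222e-05]), 'position': array([0.2000127 , 0.59183753, 0.24475566]), 'tool_rot': array([-1.57087899e+00,  1.04528701e-03,  1.24492954e+00]), 'force': array([-0.0610962 , -0.04478437,  0.83645735]), 'moment': array([-0.03787921,  0.01856528,  0.01236794]), 'grip_width': 0.08532998321959714}
```

View pics/scene0.png

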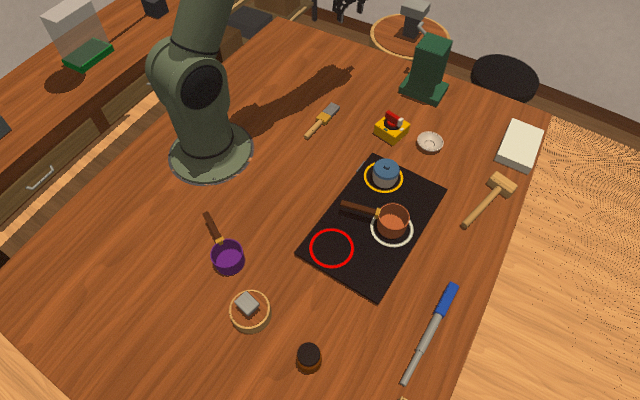

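View pics/top0.png

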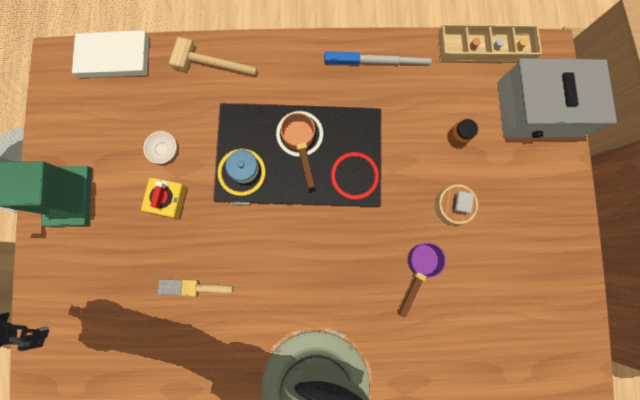

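```bash
python3 - <<'E'
from h import *
a=cv2.imread('pics/top0.png')[95:220,135:390]; a=cv2.resize(a,None,fx=3,fy=3,interpolation=2)
b=cv2.imread('pics/scene0.png')[100:305,290:460]; b=cv2.resize(b,None,fx=2.9,fy=2.9,interpolation=2)
cv2.imwrite('pics/ca.png',a);cv2.imwrite('pics/cb.png',b)
t=load('top0');s=load('scene0')
for n,m in(('top0',t),('scene0',s)):
    im=cv2.imread(f'pics/{n}.png').astype(int); B,G,Rr=im[...,0],im[...,1],im[...,2]
    mk=((Rr>180)&(G<60)&(B<60)).astype(np.uint8)
    k,l,st,c=cv2.connectedComponentsWithStats(mk)
    for i in range(1,k):
        if st[i,4]>25:
            p=np.argwhere(l==i)[:,::-1].astype(np.float32)
            q=np.array([atz(m,u,v,.02)[:2] for u,v in p],np.float32); print(n,st[i],cv2.fitEllipse(p)[0],cv2.minEnclosingCircle(q), q.mean(0))
print('handle end',[atz(t,*p,.066) for p in((302,150),(310,188))])
print('iso',atz(t,163,198,.045))
E
```

```text
scene0 [387 111  13   8  29] (392.8590393066406, 114.45152282714844) ((0.4619729220867157, 0.44975459575653076), 0.024971449747681618) [0.46183175 0.44757077]
scene0 [309 229  45  39 311] (331.07000732421875, 247.84860229492188) ((0.5341178178787231, -0.12098898738622665), 0.06200914457440376) [ 0.537013   -0.12511946]
handle end [array([0.59439076, 0.01872182, 0.066     ]), array([0.49566757, 0.0010925 , 0.066     ])]
iso [0.48324996 0.37815797 0.045     ]
```

View pics/ca.png

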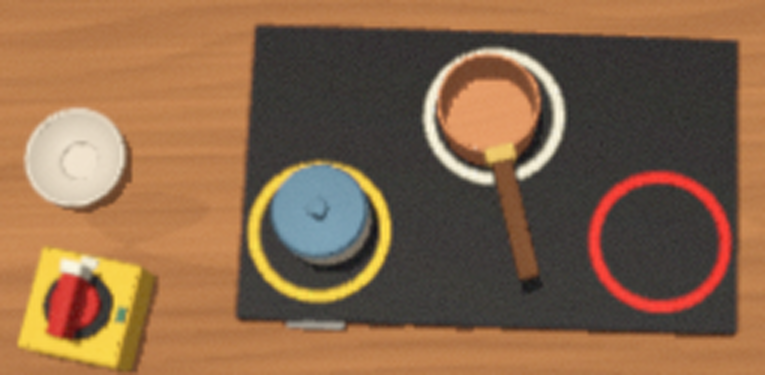

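View pics/cb.png

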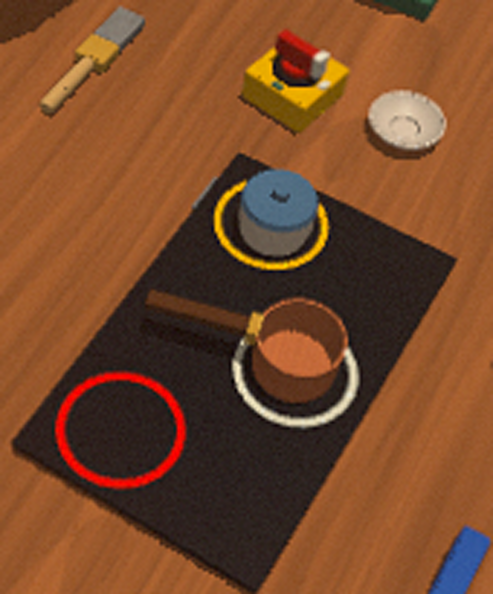

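```bash
python3 - <<'E'
from h import *
t=load('top0');s=load('scene0')
A=lambda x,y:(t,135+x/3-.33,95+y/3-.33)
B=lambda x,y:(s,290+x/2.9-.33,100+y/2.9-.33)
L={'red':((660,242),(121,430),.02),'white':((494,116),(295,368),.02),'yel':((320,231),(271,224),.02),'panrim':((489,108),(300,338),.075),
'hend':((531,284),(150,303),.066),'ferr':((499,154),(256,325),.066),'whitetip':((76,268),(318,64),.085),'bar_other':((57,333),(281,42),.085),'knob':((318,208),(280,194),.09),'boxc':((82,306),(296,76),.045)}
for k,(a,b,z) in L.items():
    print(k,tri(A(*a),B(*b)).round(4),atz(*A(*a),z).round(4),atz(*B(*b),z).round(4))
E
```

```text
red [ 0.5348 -0.1195  0.0148] [ 0.534  -0.1188  0.02  ] [ 0.536  -0.1221  0.02  ]
white [0.6518 0.0246 0.0213] [0.6524 0.0248 0.02  ] [0.6514 0.0252 0.02  ]
yel [0.5521 0.1806 0.0152] [0.5516 0.1803 0.02  ] [0.5526 0.1765 0.02  ]
panrim [0.6465 0.0292 0.0665] [0.643  0.0285 0.075 ] [0.6485 0.0245 0.075 ]
hend [ 0.4966 -0.0016  0.0533] [ 0.4922 -0.003   0.066 ] [ 0.5024 -0.0074  0.066 ]
ferr [0.6043 0.0209 0.0681] [0.605 0.021 0.066] [0.6038 0.0222 0.066 ]
whitetip [0.5132 0.3761 0.0715] [0.5126 0.3729 0.085 ] [0.5155 0.3606 0.085 ]
bar_other [0.4595 0.3929 0.0655] [0.4589 0.3874 0.085 ] [0.4645 0.3712 0.085 ]
knob [0.558  0.1724 0.0796] [0.5565 0.1714 0.09  ] [0.5597 0.1633 0.09  ]
boxc [0.4873 0.3843 0.0312] [0.4868 0.3808 0.045 ] [0.4901 0.3694 0.045 ]
```

Request:
drive_tool(
  steps=[85,17,-29,-1,1.5,85,17,-29,-1,1.5,85,17,-29,-1,1.5,85,17,-29,-1,1.5,85,17,-29,-1,1.5],
)

```text
clock: 0.52
position: [0.2855, 0.4455, 0.24]
tool_rot: [-1.571, 0.0, 1.377]
force: [0.7, 0.2, 0.5]
grip_width: 0.0851
```

Request:
drive_tool(
  steps=[85,17,-29,-1,1.5,85,17,-29,-1,1.5,85,17,-29,-1,1.5,85,17,-29,-1,1.5,85,17,-29,-1,1.5],
)

```text
clock: 0.93
position: [0.3705, 0.3005, 0.2352]
tool_rot: [-1.571, 0.0, 1.508]
force: [0.8, 1.0, 0.6]
grip_width: 0.0853
```

Request:
drive_tool(
  steps=[85,17,-29,-1,1.5,85,17,-29,-1,1.5,85,17,-29,-1,1.5,85,17,-29,-1,1.5,85,0,0,0,0],
)

```text
clock: 1.35
position: [0.4405, 0.1804, 0.2311]
tool_rot: [-1.571, 0.002, 1.607]
force: [-0.0, -1.2, 0.1]
grip_width: 0.0849
```

```bash
python3 - <<'E'
from h import *
m=snap('wrist','w1')[1]; print(m); o=monitor.observe(); print(o['position'],o['tool_rot'],o['qpos'])
E
```

```text
{'vertical_fov': 62.44630572715256, 'cx': 322.93603390446737, 'cy': 199.37443859927916, 'k1': -0.05106592728628882, 'xyz': [0.36391512273444643, 0.1771702292603436, 0.35897833537734525], 'orientation': [2.835453889682624, 0.0007767236844298253, 1.607743617570547]}
[0.43922986 0.18311356 0.23108218] [-1.57067910e+00  9.82868886e-04  1.60688145e+00] [-0.53106969  0.30469106  0.01346365  1.99700093 -0.00432567  0.84049085
  1.09154296]
```

Request:
drive_tool(
  steps=[85,17,-29,-1,1.5,85,17,-29,-1,1.5,85,17,-29,-1,1.5,85,17,-29,-1,1.5,85,17,-29,-1,1.5],
)

```text
clock: 1.82
position: [0.5235, 0.0404, 0.2261]
tool_rot: [-1.571, -0.0, 1.745]
force: [0.6, 0.5, -0.3]
grip_width: 0.0851
```

Request:
drive_tool(
  steps=[85,0,-15,0,1,85,0,0,0,0.5,85,0,0,0,0,85,0,0,0,0,85,0,0,0,0],
)

```text
clock: 2.23
position: [0.5228, 0.0276, 0.2263]
tool_rot: [-1.571, -0.0, 1.77]
force: [0.3, 0.1, -0.2]
grip_width: 0.0848
```

```bash
python3 - <<'E'
from h import *
m=snap('wrist','w2')[1]; print(m); o=monitor.observe(); print(o['position'],o['tool_rot'],o['qpos'])
a=cv2.imread('pics/w1.png');b=cv2.imread('pics/w2.png')
cv2.imwrite('pics/w12.png',cv2.resize(np.vstack([a,b]),(480,600)))
E
```

```text
{'vertical_fov': 62.44630572715256, 'cx': 322.93603390446737, 'cy': 199.37443859927916, 'k1': -0.05106592728628882, 'xyz': [0.44778972470456835, 0.011573926550847215, 0.35422695623107336], 'orientation': [2.835705210098113, -0.0015795064679242632, 1.771196029443732]}
[0.52286327 0.02743781 0.22634028] [-1.57083650e+00 -3.18033120e-04  1.77008808e+00] [-0.19781678  0.38463082  0.04214857  1.88868996 -0.02112828  0.86866362
  1.62499001]
```

View pics/w12.png

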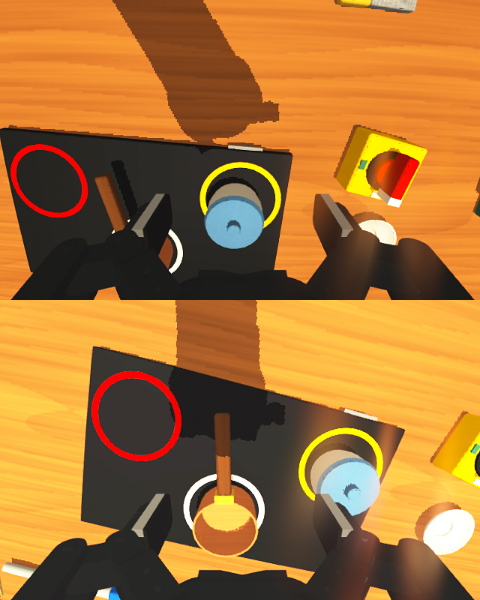

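```bash
python3 - <<'E'
from h import *
a=cv2.imread('pics/w1.png');b=cv2.imread('pics/w2.png')
p=cv2.resize(b[140:350,230:370],None,fx=2.8,fy=2.8,interpolation=2); q=cv2.resize(a[155:285,440:575],None,fx=2.8,fy=2.8,interpolation=2); r=cv2.resize(a[220:300,110:210],None,fx=2.8,fy=2.8,interpolation=2)
o=np.zeros((600,780,3),np.uint8); o[:p.shape[0],:p.shape[1]]=p; o[:q.shape[0],400:400+q.shape[1]]=q; o[370:370+r.shape[0],400:400+r.shape[1]]=r
cv2.imwrite('pics/c2.png',o)
for n in('w1','w2'):
    m=load(n);im=cv2.imread(f'pics/{n}.png').astype(int); B,G,Rr=im[...,0],im[...,1],im[...,2]
    k,l,st,c=cv2.connectedComponentsWithStats(((Rr>180)&(G<60)&(B<60)).astype(np.uint8))
    i=max(range(1,k),key=lambda i:st[i,4]); p=np.argwhere(l==i)[:,::-1].astype(float)
    q=np.array([atz(m,u,v,.02)[:2] for u,v in p],np.float32); print(n,st[i],cv2.fitEllipse(p.astype(np.float32)),cv2.minEnclosingCircle(q))
E
```

```text
w1 [  14  192  103   98 2053] ((65.10391235351562, 241.0002899169922), (80.43840789794922, 105.23494720458984), 129.810546875) ((0.5360413193702698, -0.118404321372509), 0.0628572553396225)
w2 [ 122   94  120  121 3031] ((181.6693878173828, 154.75782775878906), (105.39871215820312, 118.38681030273438), 135.2235565185547) ((0.5355799198150635, -0.11929381638765335), 0.06292253732681274)
```

View pics/c2.png

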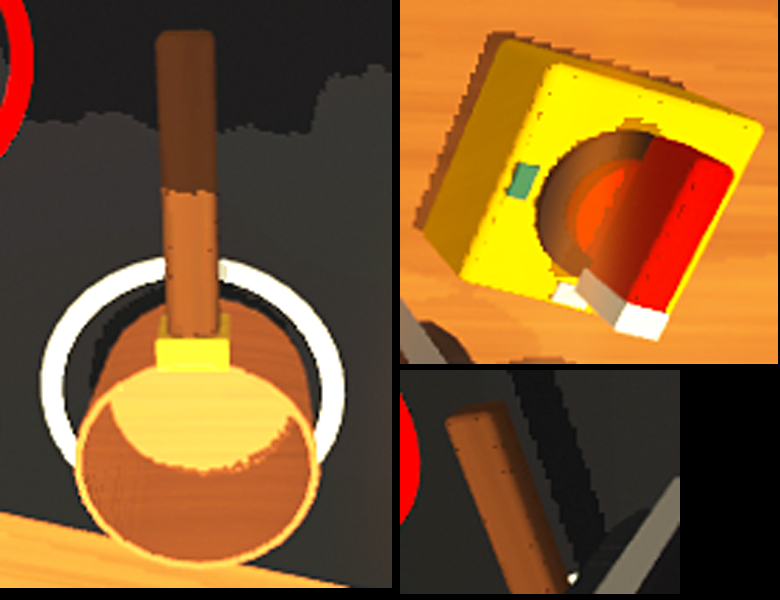

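```bash
python3 - <<'E'
from h import *
a=load('w1');b=load('w2');t=load('top0');s=load('scene0')
W=lambda x,y:(b,230+x/2.8-.33,140+y/2.8-.33); I=lambda x,y:(a,440+(x-400)/2.8-.33,155+y/2.8-.33); J=lambda x,y:(a,110+(x-400)/2.8-.33,220+(y-370)/2.8-.33)
A=lambda x,y:(t,135+x/3-.33,95+y/3-.33)
print('hend tri',tri(W(186,32),J(473,412)), atz(*W(186,32),.073),atz(*J(473,412),.073),atz(*A(531,284),.073))
print('hferr',atz(*W(193,335),.073),'rim',atz(*W(198,466),.075), 'L/R',atz(*W(77,466),.075),atz(*W(319,466),.075))
print('tip/near',atz(*I(638,337),.085),atz(*I(708,155),.085))
print('tri tip,near w/ top', tri(I(638,337),A(76,266)),tri(I(708,155),A(57,333)))
for c in((550,65),(762,127),(462,275)): print('box',atz(*I(*c),.045))
E
```

```text
hend tri [ 0.49839564 -0.00141434  0.06740458] [ 0.49685322 -0.00143346  0.073     ] [0.49639384 0.00223921 0.073     ] [ 0.49103325 -0.0028741   0.073     ]
hferr [0.59785269 0.01891314 0.073     ] rim [0.6476582  0.02973444 0.075     ] L/R [ 0.65641527 -0.01246702  0.075     ] [0.6391443  0.07186796 0.075     ]
tip/near [0.51952512 0.37692407 0.085     ] [0.45292894 0.38502812 0.085     ]
tri tip,near w/ top [0.51230147 0.36835531 0.09722781] [0.45838142 0.39234829 0.07402253]
box [0.43449269 0.34847536 0.045     ]
box [0.4543868  0.43362646 0.045     ]
box [0.51724578 0.33038628 0.045     ]
```

Request:
drive_tool(
  steps=[85,4,-4,-24,0,85,4,-4,-24,0,85,4,-4,-24,0,85,4,-4,-24,0,85,2,-4,-24,0],
)

```text
clock: 2.7
position: [0.5414, 0.007, 0.1054]
tool_rot: [-1.572, -0.0, 1.77]
force: [0.2, -0.1, 0.3]
grip_width: 0.0847
```

Request:
drive_tool(
  steps=[85,0,0,-15,0,85,0,0,-15,0,85,0,0,-15,0,85,0,0,0,0,85,0,0,0,0],
)

```text
clock: 3.12
position: [0.5407, 0.0068, 0.0611]
tool_rot: [-1.57, -0.0, 1.769]
force: [-0.9, 0.7, 0.7]
grip_width: 0.0852
```

Request:
drive_tool(
  steps=[40,0,0,0,0,30,0,0,0,0,10,0,0,0,0,10,0,0,0,0,10,0,0,0,0],
  grip_force=40,
)

```text
clock: 3.53
position: [0.5413, 0.0061, 0.0617]
tool_rot: [-1.571, 0.0, 1.768]
force: [-0.2, 0.8, -0.4]
grip_width: 0.0249
```

Request:
drive_tool(
  steps=[10,0,0,0,0,10,0,0,0,0,10,0,0,0,0,10,0,0,0,0,10,0,0,0,0],
)

```text
clock: 3.95
position: [0.5411, 0.0062, 0.0614]
tool_rot: [-1.571, -0.0, 1.769]
force: [-2.0, 0.9, 6.1]
grip_width: 0.017
```

```bash
python3 - <<'E'
from h import *
o=monitor.observe(); print(o['position'],o['tool_rot'],o['grip_width'],o['force'],o['moment'])
m=snap('wrist','w3')[1]; snap('top','top3')
cv2.imwrite('pics/c3.png',np.vstack([cv2.imread('pics/w3.png')[100:400],cv2.resize(cv2.imread('pics/top3.png')[95:215,200:400],None,fx=2.4,fy=2.4) if 0 else cv2.copyMakeBorder(cv2.resize(cv2.imread('pics/top3.png')[95:215,200:400],None,fx=2.4,fy=2.4),0,0,0,160,0)]))
E
```

```text
[0.54105294 0.00618687 0.06137433] [-1.57084542e+00 -7.53890729e-05  1.76862911e+00] 0.017027702600489716 [-1.96041953  0.91029562  6.09503339] [0.34915354 0.3045296  0.13157276]
```

View pics/c3.png

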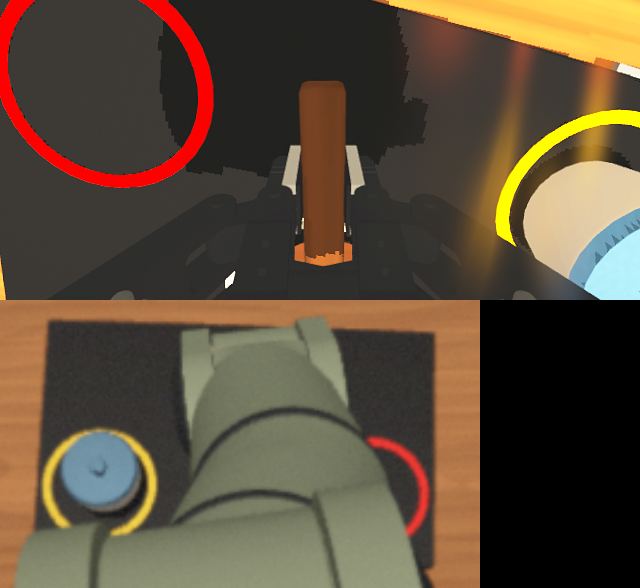

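```bash
python3 - <<'E'
from h import *
m=load('w3'); b=load('w2')
for u,v,z in((323,182,.073),(323,184,.066)):
    e=atz(m,u,v,z); d=.155*np.array([np.cos(np.radians(11.5)),np.sin(np.radians(11.5))]); print(e, e[:2]+d)
e=np.array([.5411,.0062]); print(e+.11*np.array([np.cos(np.radians(11.4)),np.sin(np.radians(11.4))]))
E
```

```text
[ 0.49544676 -0.00354545  0.073     ] [0.64733509 0.02735658]
[ 0.4980022  -0.00301978  0.066     ] [0.64989053 0.02788224]
[0.64892983 0.02794231]
```

Request:
drive_tool(
  steps=[10,-2,-2.6,0,0,10,-4,-5.2,0,0,10,-5,-6.6,0,0,10,-5,-6.6,0,0,10,-5,-6.6,0,0],
)

```text
clock: 4.47
position: [0.5197, -0.0222, 0.0613]
tool_rot: [-1.571, 0.0, 1.768]
force: [1.7, 3.2, 2.3]
grip_width: 0.0173
```

Request:
drive_tool(
  steps=[10,-5,-6.6,0,0,10,-5,-6.6,0,0,10,-5,-6.6,0,0,10,-5,-6.6,0,0,10,-5,-6.6,0,0],
)

```text
clock: 4.88
position: [0.4946, -0.0552, 0.0613]
tool_rot: [-1.571, 0.0, 1.769]
force: [3.3, 2.9, 2.2]
grip_width: 0.0171
```

Request:
drive_tool(
  steps=[10,-5,-6.6,0,0,10,-5,-6.6,0,0,10,-5,-6.6,0,0,10,-5,-6.6,0,0,10,-5,-6.6,0,0],
)

```text
clock: 5.3
position: [0.4695, -0.0881, 0.0613]
tool_rot: [-1.571, 0.0, 1.769]
force: [2.9, 3.7, 2.2]
grip_width: 0.0173
```

Request:
drive_tool(
  steps=[10,-5,-6.6,0,0,10,-5,-6.6,0,0,10,-5,-6.6,0,0,10,-5,-6.6,0,0,10,-5,-6.6,0,0],
)

```text
clock: 5.72
position: [0.4445, -0.1211, 0.0613]
tool_rot: [-1.571, -0.0, 1.769]
force: [1.9, 3.9, 3.0]
grip_width: 0.0175
```

Request:
drive_tool(
  steps=[10,-5,-6.6,0,0,10,-5,-6.6,0,0,10,-4,-5,0,0,10,-2,-2.2,0,0,10,0,0,0,0],
)

```text
clock: 6.13
position: [0.4281, -0.1417, 0.0613]
tool_rot: [-1.57, -0.0, 1.767]
force: [-2.8, -2.0, 7.4]
grip_width: 0.0172
```

Request:
drive_tool(
  steps=[10,0,0,0,0,10,0,0,0,0,30,0,0,0,0,60,0,0,0,0,85,0,0,0,0],
)

```text
clock: 6.55
position: [0.4289, -0.1408, 0.0612]
tool_rot: [-1.57, -0.0, 1.769]
force: [0.2, -0.6, -0.7]
grip_width: 0.0526
```

Request:
drive_tool(
  steps=[85,0,0,0,0,85,0,0,0,0,85,0,0,20,0,85,0,0,30,0,85,0,0,30,0],
)

```text
clock: 6.97
position: [0.4284, -0.1407, 0.1418]
tool_rot: [-1.569, -0.001, 1.769]
force: [0.8, 0.3, 0.1]
grip_width: 0.0851
```

Request:
drive_tool(
  steps=[85,0,25,35,0,85,0,35,30,0,85,0,35,0,0,85,0,35,0,0,85,0,0,0,0],
)

```text
clock: 7.38
position: [0.4292, -0.0093, 0.2029]
tool_rot: [-1.573, -0.001, 1.775]
force: [-0.1, 0.9, -0.3]
grip_width: 0.0848
```

```bash
python3 - <<'E'
from h import *
o=monitor.observe(); print(o['position'],o['tool_rot'],o['grip_width'],o['force'])
m=snap('wrist','w4')[1]; snap('top','top4'); snap('scene','sc4')
cv2.imwrite('pics/c4.png',np.vstack([cv2.imread('pics/w4.png')[100:400,:480],np.hstack([cv2.resize(cv2.imread(f'pics/{n}.png')[y:y+100,x:x+80],(240,300),interpolation=2) for n,y,x in(('top4',135,315),('sc4',200,290))])]))
E
```

```text
[ 0.42924914 -0.00927392  0.20292722] [-1.57264257e+00 -1.47027227e-03  1.77483929e+00] 0.08484465898636107 [-0.10101794  0.93343578 -0.2952694 ]
```

View pics/c4.png

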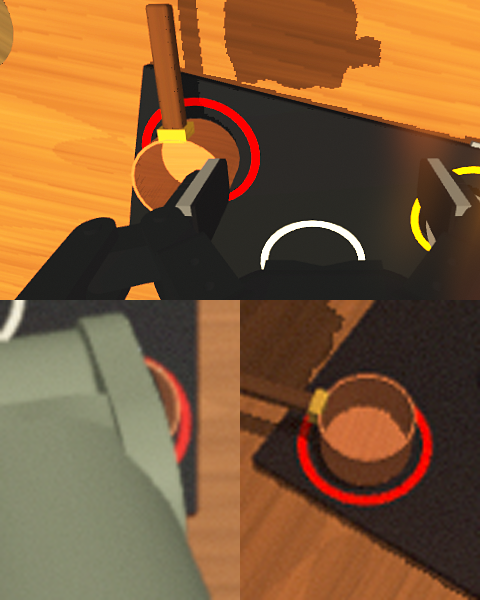

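Request:
drive_tool(
  steps=[85,4,32,0,-2,85,4,32,0,-2,85,4,32,0,-2,85,4,32,0,-2,85,4,32,0,-2],
)

```text
clock: 7.95
position: [0.4494, 0.1451, 0.2021]
tool_rot: [-1.571, 0.001, 1.59]
force: [0.4, -0.3, -0.2]
grip_width: 0.085
```

Request:
drive_tool(
  steps=[85,4,32,0,-2,85,4,32,0,-2,85,4,32,0,-2,85,4,32,0,-2,85,4,32,0,-2],
)

```text
clock: 8.37
position: [0.4698, 0.3051, 0.202]
tool_rot: [-1.571, 0.001, 1.416]
force: [1.6, -0.4, 0.9]
grip_width: 0.0851
```

Request:
drive_tool(
  steps=[85,4,32,0,-2,85,4,32,0,-2,85,0,0,0,0,85,0,0,0,0,85,0,0,0,0],
)

```text
clock: 8.78
position: [0.4777, 0.3674, 0.2018]
tool_rot: [-1.571, 0.001, 1.348]
force: [-0.3, -0.2, -0.5]
grip_width: 0.0848
```

```bash
python3 - <<'E'
from h import *
o=monitor.observe(); print(o['position'],o['tool_rot'],o['qpos'])
m=snap('wrist','w5')[1]; snap('top','top5'); s=load('sc4')
print('pan from scene',atz(s,290+126/3-.33,200+116/3-.33,.075))
cv2.imwrite('pics/c5.png',np.hstack([cv2.resize(cv2.imread('pics/w5.png')[100:350,210:450],None,fx=2,fy=2,interpolation=2),cv2.resize(cv2.imread('pics/top5.png')[135:260,315:390],None,fx=4,fy=4,interpolation=2)]))
E
```

```text
[0.47767006 0.36743703 0.20176311] [-1.57064142e+00  1.43029101e-03  1.34842705e+00] [-0.73034155  0.53422609 -0.03454481  1.70292323  0.02318898  0.90611136
  0.57402321]
pan from scene [ 0.53565128 -0.12215304  0.075     ]
```

View pics/c5.png

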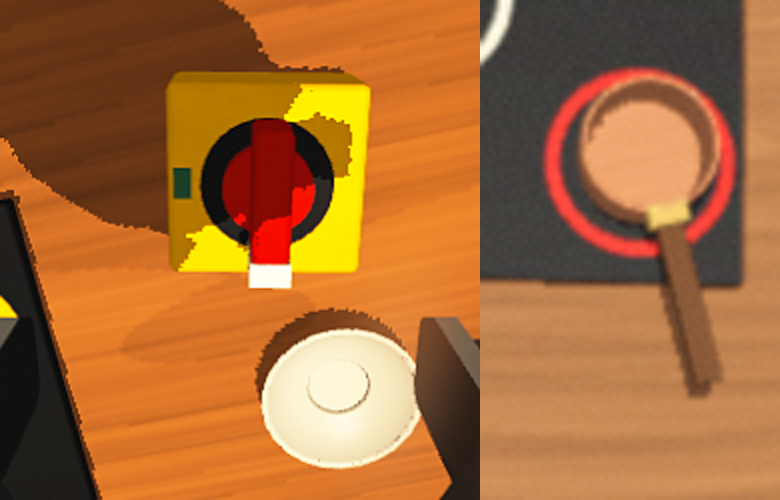

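```bash
python3 - <<'E'
from h import *
m=load('w5');t=load('top5'); I=lambda x,y:(m,210+x/2-.25,100+y/2-.25)
print('pan',atz(t,357.5-.4,172-.4,.075),'ring',atz(t,355-.4,175.5-.4,.02))
a=atz(*I(272,122),.085);b=atz(*I(269,288),.085); d=b-a; print(a,b,(a+b)/2,np.hypot(*d[:2]),np.degrees(np.arctan2(d[1],d[0])))
c=[atz(*I(*p),.045) for p in((168,86),(370,86),(358,272),(172,272))]; print(c,np.mean(c,0))
T=load('w1'); print(tri(I(269,288),(T,440+238/2.8-.33,155+340/2.8-.33)))
E
```

```text
pan [ 0.53289634 -0.11845447  0.075     ] ring [ 0.53466102 -0.11860665  0.02      ]
[0.45236429 0.39024871 0.085     ] [0.51896641 0.37547969 0.085     ] [0.48566535 0.3828642  0.085     ] 0.06821998840958815 -12.503019908072927
[array([0.43524922, 0.35082145, 0.045     ]), array([0.45423107, 0.43568796, 0.045     ]), array([0.53909803, 0.41658923, 0.045     ]), array([0.51987207, 0.33137146, 0.045     ])] [0.4871126  0.38361752 0.045     ]
[0.51866442 0.37546688 0.0871997 ]
```

Request:
drive_tool(
  steps=[85,3,5,-25,0,85,3,5,-25,0,85,3,6,-25,0,85,0,0,-25,0,85,0,0,-15,0],
)

```text
clock: 9.3
position: [0.4859, 0.3834, 0.085]
tool_rot: [-1.57, 0.002, 1.349]
force: [0.3, -0.2, 0.1]
grip_width: 0.0851
```

Request:
drive_tool(
  steps=[85,0,0,-10,0,85,0,0,-9,0,85,0,0,0,0,40,0,0,0,0,30,0,0,0,0],
)

```text
clock: 9.72
position: [0.4866, 0.3851, 0.0694]
tool_rot: [-1.572, -0.001, 1.349]
force: [-0.5, 0.7, -0.0]
grip_width: 0.0634
```

Request:
drive_tool(
  steps=[8,0,0,0,0,8,0,0,0,0,8,0,0,0,0,8,0,0,0,0,8,0,0,0,0],
)

```text
clock: 10.13
position: [0.486, 0.384, 0.0688]
tool_rot: [-1.571, 0.001, 1.349]
force: [-4.4, -5.9, 11.2]
grip_width: 0.0152
```

Request:
drive_tool(
  steps=[8,0,0,0,-2,8,0,0,0,-3,8,0,0,0,-5,8,0,0,0,-5,8,0,0,0,-5],
)

```text
clock: 10.55
position: [0.4862, 0.3843, 0.0688]
tool_rot: [-1.571, 0.001, 0.996]
force: [-3.4, -5.4, 7.6]
grip_width: 0.0153
```

Request:
drive_tool(
  steps=[8,0,0,0,-5,8,0,0,0,-5,8,0,0,0,-5,8,0,0,0,-5,8,0,0,0,-5],
)

```text
clock: 10.97
position: [0.4865, 0.3846, 0.0688]
tool_rot: [-1.571, -0.0, 0.56]
force: [0.9, -2.8, 4.9]
grip_width: 0.0154
```

Request:
drive_tool(
  steps=[8,0,0,0,-5,8,0,0,0,-5,8,0,0,0,-5,8,0,0,0,-5,8,0,0,0,-5],
)

```text
clock: 11.38
position: [0.4869, 0.3847, 0.0689]
tool_rot: [-1.571, -0.001, 0.123]
force: [4.0, -3.7, 2.3]
grip_width: 0.0157
```

Request:
drive_tool(
  steps=[8,0,0,0,-5,8,0,0,0,-5,8,0,0,0,-5,8,0,0,0,-4,8,0,0,0,-2],
)

```text
clock: 11.8
position: [0.4872, 0.3846, 0.0689]
tool_rot: [-1.57, -0.002, -0.243]
force: [3.8, -2.5, 3.7]
grip_width: 0.0157
```

Request:
drive_tool(
  steps=[8,0,0,0,0,8,0,0,0,0,8,0,0,0,0,30,0,0,0,0,85,0,0,0,0],
)

```text
clock: 12.22
position: [0.4859, 0.3851, 0.0684]
tool_rot: [-1.571, 0.0, -0.238]
force: [-0.4, 0.5, -0.7]
grip_width: 0.0388
```

Request:
drive_tool(
  steps=[85,0,0,0,0,85,0,0,0,0,85,0,0,10,0,85,0,0,30,0,85,0,0,35,0],
)

```text
clock: 12.63
position: [0.4852, 0.3842, 0.1433]
tool_rot: [-1.574, 0.002, -0.239]
force: [-0.5, 0.1, 0.8]
grip_width: 0.0848
```

Request:
drive_tool(
  steps=[85,0,0,35,0,85,0,0,30,0,85,-15,0,0,0,85,-15,0,0,0,85,0,0,0,0],
)

```text
clock: 13.05
position: [0.4538, 0.3855, 0.2095]
tool_rot: [-1.57, 0.001, -0.237]
force: [-0.6, 0.3, -0.6]
grip_width: 0.0849
```

```bash
python3 - <<'E'
from h import *
o=monitor.observe(); print(o['position'],o['tool_rot'],o['force'],o['grip_width'])
m=snap('wrist','w6')[1]; snap('top','top6')
cv2.imwrite('pics/c6.png',np.vstack([cv2.resize(cv2.imread('pics/w6.png'),None,fx=.75,fy=.75),cv2.resize(cv2.imread('pics/top6.png')[95:245,150:390],None,fx=2,fy=2,interpolation=2)]))
E
```

```text
[0.45381356 0.38553508 0.20945188] [-1.56977897e+00  1.22693278e-03 -2.37015216e-01] [-0.61408986  0.26126644 -0.61132179] 0.08489465942419487
```

View pics/c6.png

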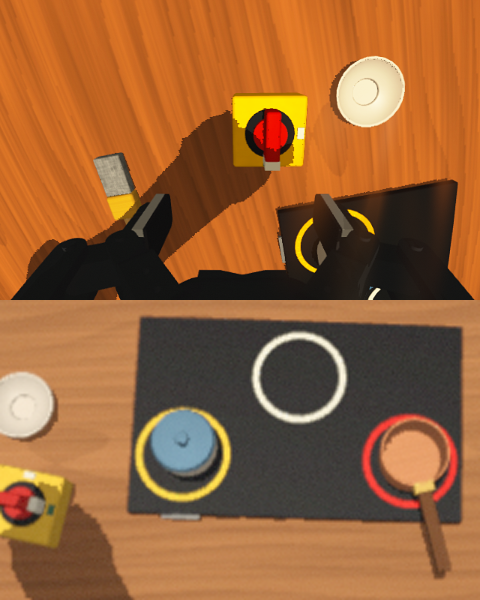

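```bash
python3 -c "
from h import *
print(workorder.job_done())"
```

```text
the job is handed in; nothing more can be done
None
```

The pan is on the red ring, the isolator is on, and I handed the job in at about 13 s of the 58 s limit; no verdict was reported.

- **Pan:** I gripped it by the handle and slid it level about 185 mm. The last measurement was taken before turning the isolator. It put the pan's axis at (0.533–0.536, -0.118 to -0.122) m, against a ring centre of about (0.5355, -0.119), so roughly 3 mm off. The top picture at the end shows it still inside the ring. I did not measure its tilt.
- **Isolator:** I turned the handle clockwise through about 91° by the measured tool yaw. The last wrist picture shows the bar square to the box, with its white-tipped end on the green-mark side.
- **Rest of the bench:** The lidded pot and dish look unmoved in the final pictures. I did not compare them, or the jar and brush, by measurement. The gripper was open, clear of everything and reading no meaningful force.
- **Disagreements:** Early height estimates from the scene and top cameras read about 10–14 mm low at the isolator. The wrist pictures agreed with the stated height, so I used those.

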